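Shut and bolt the specimen chest

TASK

The insulated specimen chest is packed and ready for the courier. Press its lid down until it lies flush in the rim, then push the barrel bolt on the lid fully home through its keeper, and let go. Leave the rack, cold pack, marker pen and everything else on the bench where they are.

Things in the scene. Friction and masses are not known exactly. Their poses are not given: they have to be found in the camera images.
- chest: Off-white insulated chest, fixed, 320 (x) x 380 (y) x 180 mm high, walls 45 mm thick, opening 230 x 290 mm in its top. Place and yaw vary. Origin: centre of its underside, z up. Its -x side is the front, roughly towards the robot. The lid's hinge line runs along y at x = +115 mm, z = 180 mm.
- lid (a joint): Angle of the blue lid (228 x 286 x 28 mm), rad: 0 = shut, flush with the rim (z = 180 mm); grows as its front edge rises. Starts half open (0.40 to 0.75). Stiff friction hinge: it stays where left; 2 to 15 N pressed down 150 to 200 mm from the hinge line closes it. Bolt along chest y = 0, 36 mm wide, from 90 mm in front of the hinge line to the edge; the rest of the top is flat.
- bolt (a joint): Slide of the barrel bolt on the lid, m: 0 = drawn back, 0.040 = end of its throw, fully home; grows towards chest -x (front edge, keeper). Starts at 0 to 0.006. About 3 N of friction, stays where left. At 0.010 the tip enters the keeper's mouth, at 0.032 it comes out at the back. If the lid is not shut, a bolt pushed out lands on the keeper and stops the lid.
- knob (a point): Centre of the bolt's upright dark steel knob, 16 mm in diameter, reaching 12 mm above and below this point, on a 10 mm stem; moves with lid and bolt. With the lid shut it is 32 mm above the lid's top (z = 212 mm), at chest y = 0 and x = -50 mm (bolt 0) to -90 mm (bolt 0.040). Rod and guides near it are at most 18 mm above the lid.
- bolt_tip (a point): Tip of the bolt, on the axis of its 10 mm round rod, 9 mm above the lid's top and 59 mm in front (chest -x) of the knob's axis.
- keeper (a point): Mouth of the dark steel keeper, a bridge on the front rim, 13.5 mm wide inside, 22 mm long along chest x, 18.5 mm high outside. The point is on the bolt's line, 9 mm above the rim, at chest x = -119 mm, y = 0.
- lid_edge (a point): Middle of the lid's free front edge, on its top face, 228 mm from the hinge line. Rises and swings back as the lid opens.
- inner_rack: White rack of purple-capped blood tubes standing inside the chest, 88 x 168 x 80 mm, wholly below the shut lid. Origin: centre of its underside. Leave alone.
- cold_pack: Light blue cold pack lying inside the chest behind the rack, 70 x 200 x 28 mm. Origin: centre of its underside. Leave alone.
- marker: White and blue marker pen, 130 x 14 x 13 mm, lying along x on the chest's side rim at +y, clear of the lid. Origin on its underside near its middle. Leave alone.
- reagent: Amber bottle with red cap, 70 mm across, 150 mm tall, beside the chest at its -y side. Origin: centre of its underside. Leave alone.
- timer: White bench timer, 65 x 65 x 18 mm, beside the chest at its +y side. Origin: centre of its underside. Leave alone.
- red_rack: Red rack of purple-capped tubes, 88 x 168 x 80 mm, on the bench. Origin: centre of its underside. Leave alone.
- flask: Glass conical flask, 82 mm across, 110 mm tall, on the bench. Origin: centre of its underside. Leave alone.
- tip_box: Blue pipette tip box with clear lid, 85 x 125 x 75 mm, on the bench. Origin: centre of its underside. Leave alone.

How it is judged:
By the outcome, as a careful person would: the job done as asked, in the order asked, and still so for the second after the job is handed in, with the robot touching nothing.
It also fails if it takes over 45 s, if anything falls off the work surface, if the arm or the gripper's body presses on something with over 40 N, if the wrist force passes 120 N, or if a joint passes its speed limit or range.

ROBOT

A 6-joint arm with a two-finger parallel gripper is mounted at the origin on the work surface. World frame = base frame: x ahead of the robot, y to its left, z up, the work surface at z = 0. Lengths are in m, angles in rad, forces in N, time in s.
With the tool pointing down it reaches from about 0.35 to 0.85 m from the base axis. Payload 8.1 kg.
Tool frame: the origin (TCP) lies midway between the tips of the shut fingers; the grasp point (between the pads) lies 19 mm behind it; z points along the fingers, y is the line along which they close (so a half turn about z gives the same grasp; the last joint's range is limited). The gripper opens to 93 mm and grips with 3 to 60 N. Pads are 15 mm wide; open, the fingers measure 128 mm over their backs; the gripper's body (75 mm by 188 mm) begins 65 mm behind the grasp point.
Start: joints at [-1.191, 0.13, 1.488, -0, 1.523, -0.085], TCP at [0.269, -0.536, 0.219] pointing down, gripper open.
Joint ranges: [-2.96, 2.96], [-0.89, 2.26], [0.02, 2.5], [-1.34, 4.48], [0, 2.73], [-2.66, 2.66]. Speed limits (rad/s): [2.39, 2.39, 2.79, 3.14, 3.14, 3.14].

INTERFACE

Orientations are given as a 3x3 rotation matrix whose columns are the frame's x, y, z axes.
In Python, from rig import ctrl, imaging, workorder gives the robot as it stands. The module is installed in compiled form; this text tells all that it offers.
- The arm moves only by the tool send_rows, never from a script. Its argument "plan" is a list of rows, each a list of 3 entries, a list of its own where there are three numbers: the shift along the tool's x, y, z in units of 25 mm (1.0 is 25 mm), then the turn about the tool's z in rad, then the finger opening in mm, from 0 to 93. In form: [[[x, y, z], yaw, hand], ...]. A call has exactly 10 rows; each row is the pose to reach, as a shift and turn from the pose commanded when the call began, along the tool's axes at that moment; what a row does not reach only later rows make up. A row lasts 1/10 s, in which the tool goes at most 50 mm and 8.59 degrees, less where a joint would pass 70% of its speed; a pose out of reach is approached as far as the arm can. A call with a gripper value outside its range is refused whole. The fingers move at their own pace and stop on an object; the grip force is fixed at half the most. Time passes only in rows, so rows that repeat a pose let the fingers close, or fill a call up. It gives the time, the measured TCP pose, the force, the opening and the grip force at its end, in the units of the state.
- ctrl.observe(): the state, without advancing time (a new reading comes with each control period).
- imaging.grab_frame(name): name is "scene" or "top" or "wrist"; returns a dict with "img" (400x640x3 uint8, red, green, blue), "fx", "fy", "cx", "cy" (pixels), "R" (3x3) and "t" (3): a world point X has camera coordinates R X + t; the wrist camera has in their place "hand_eye" (4x4, takes a point from camera to tool coordinates, whose origin is the TCP and whose axes are the flange's). Camera axes: x right, y down, z forward; pixel columns grow to the right and rows downward; lengths in m; the calibration is good to about 2 mm. A picture is of the moment at which its call begins: read the wrist's pose just before it. There is no depth.
- workorder.job_done(): hands the job in; it is judged then, once.
The state is a dict: "t": time; "q": joint angles; "qvel": joint speeds; "joint_efforts": joint torques, N m; "tool_pos": TCP position; "tool_rot": TCP orientation; "force": force on the tool from outside, world axes, zero at the start; "ft_torque": the same for the moment, N m; "gripper_width": finger opening in m; "grip_force": force on a finger pad.
Only numpy, scipy, OpenCV 4.12 (cv2) and the standard library are available. Lean on these libraries where they do the work, as an engineer would, in place of code of your own. Each camera call takes 0.05 s, during which the arm holds its last target. There are 200 camera calls.

## Working session

There is one attempt and no reset: what is moved stays moved. The work goes in short steps, Python scripts to look and compute and a tool call to move; the robot and the scene stay as the last step left them, time stands still between calls to the robot, and variables do not carry over. Pictures are saved under pics/ and viewed, at most 10 in all, crops included, and the job is handed in when it is done.

Besides the shell and the picture viewer there is one more tool, called after ">>>" as a command line: name --argument value ..., lists and objects as JSON in quotes. send_rows: Moves the arm, as the interface text tells. Its arguments: {"type":"object","properties":{"plan":{"type":"array","items":{"type":"array"}}},"required":["plan"]}

```bash
mkdir -p pics; python3 - <<'E'
from rig import ctrl, imaging
import cv2,pickle
s=ctrl.observe();print(s['t'],s['tool_pos'],s['tool_rot'],s['gripper_width'])
for n in ("scene","top"):
    f=imaging.grab_frame(n);pickle.dump(f,open(n+'.pkl','wb'))
    cv2.imwrite(f'pics/{n}0.png',f['img'][:,:,::-1]); print(n,f['fx'],f['cx'],f['cy'],f['R'],f['t'])
E
```

```text
0.0 [ 0.26872353 -0.53582041  0.21757   ] [[ 8.93922253e-01  4.48221486e-01 -7.10924448e-04]
 [ 4.48222030e-01 -8.93920620e-01  1.71362490e-03]
 [ 1.32573474e-04 -1.85049943e-03 -9.99998279e-01]] 0.09281956289045734
scene 486.15781887539885 333.0271719867465 195.52012830401094 [[-0.9710692  -0.23859326  0.00989265]
 [-0.15741494  0.60842401 -0.77784366]
 [ 0.17956933 -0.75689728 -0.62837996]] [0.49909673 0.19562106 1.43886074]
top 402.16327353518324 315.6330464933056 197.20236365970243 [[-0.01024194 -0.99994372 -0.00276696]
 [-0.98731369  0.01055098 -0.15843089]
 [ 0.15845117  0.00110922 -0.98736619]] [0.00785833 0.57445849 1.5643749 ]
```

View pics/scene0.png

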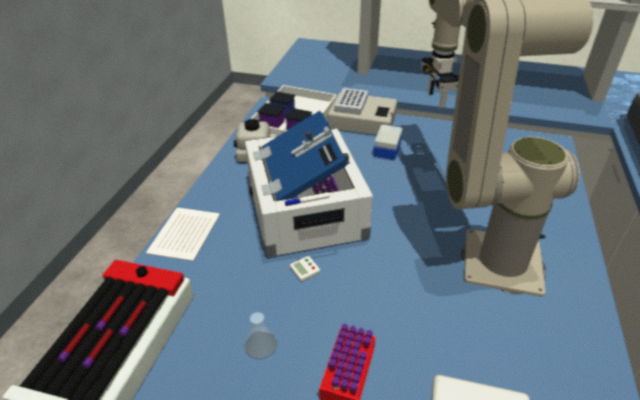

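View pics/top0.png

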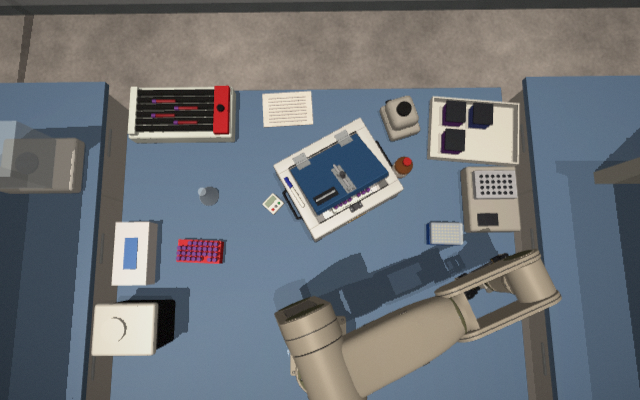

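The scene view shows the chest around (305,190) with its lid half open. The top view shows it around (338,180), front rim to the lower right, bolt around (345,178) and keeper around (356,206). I'll zoom in on both.

```bash
python3 - <<'E'
import cv2
a=cv2.imread('pics/top0.png')[110:250,255:425]; b=cv2.imread('pics/scene0.png')[100:260,235:385]
cv2.imwrite('pics/topz.png',cv2.resize(a,None,fx=4.5,fy=4.2,interpolation=cv2.INTER_CUBIC) if 0 else cv2.resize(a,None,fx=4,fy=4,interpolation=cv2.INTER_CUBIC))
cv2.imwrite('pics/scenez.png',cv2.resize(b,None,fx=3.75,fy=3.75,interpolation=cv2.INTER_CUBIC))
E
```

```text
(no output)
```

View pics/topz.png

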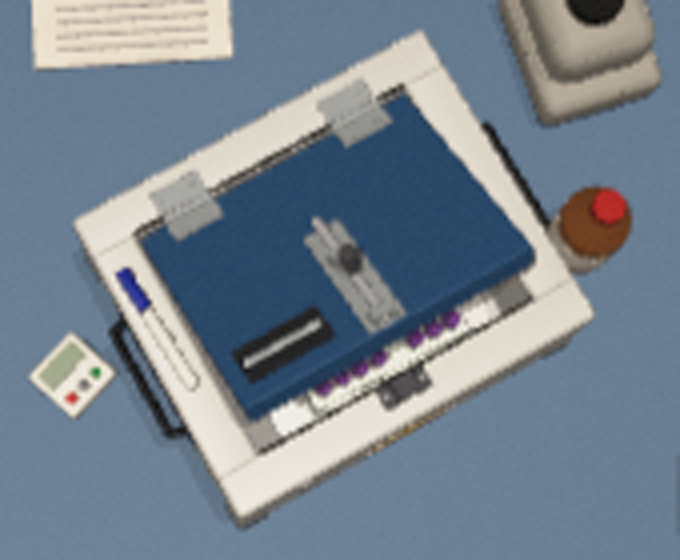

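View pics/scenez.png

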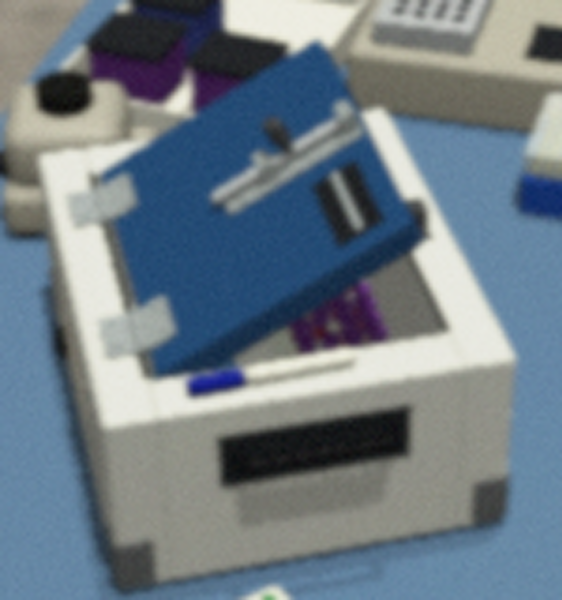

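The top zoom shows the rim corners at zoom pixels (75,225), (420,32), (592,315), (237,513), the lid front corners at (247,406) and (532,248), the knob at (350,257) and the keeper at (405,387). The scene zoom shows rim corners (105,427), (515,357), (42,155), (385,108), the lid's front corners (318,42) and (425,218), and the knob at (278,135). I'll fit the pose from both views together.

```bash
cat > geo.py <<'E'
import numpy as np, pickle
from scipy.optimize import least_squares
def proj(f,X):
    c=f['R']@X+f['t']; return np.array([f['fx']*c[0]/c[2]+f['cx'],f['fy']*c[1]/c[2]+f['cy']])
def lidpt(d,y,h,a): # d in front of hinge line, h above lid top
    return np.array([.115-d*np.cos(a)-h*(-np.sin(a))*1, y, .18+d*np.sin(a)+h*np.cos(a)])
def world(p,X):
    c,s=np.cos(p[2]),np.sin(p[2]); return np.array([p[0]+c*X[0]-s*X[1],p[1]+s*X[0]+c*X[1],X[2]])
E
python3 - <<'E'
from geo import *
F={n:pickle.load(open(n+'.pkl','rb')) for n in('top','scene')}
Z={'top':(4,255,110),'scene':(3.75,235,100)}
C={'bp':(.16,.19,.18),'bm':(.16,-.19,.18),'fm':(-.16,-.19,.18),'fp':(-.16,.19,.18)}
O=[('top','bp',75,225),('top','bm',420,32),('top','fm',592,315),('top','fp',237,513),('top','lp',247,406),('top','lm',532,248),('top','kn',350,257),('top','ke',405,387),
('scene','bp',105,427),('scene','fp',515,357),('scene','bm',42,155),('scene','fm',385,108),('scene','lm',318,42),('scene','lp',425,218),('scene','kn',278,135)]
def pt(k,p):
    if k in C: X=np.array(C[k])
    elif k=='lp': X=lidpt(.228,.143,0,p[3])
    elif k=='lm': X=lidpt(.228,-.143,0,p[3])
    elif k=='kn': X=lidpt(.165+p[4],0,.034,p[3])
    elif k=='ke': X=np.array([-.130,0,.185])
    return world(p,X)
def res(p):
    r=[]
    for n,k,u,v in O:
        z,a,b=Z[n]; r.append(proj(F[n],pt(k,p))-np.array([(u+.5)/z-.5+a,(v+.5)/z-.5+b]))
    return np.array(r)
s=least_squares(lambda p:res(p).ravel(),[.6,0,-.5+0.9,.5,.003],loss='soft_l1')
p=s.x;print(p.round(4))
for o,r in zip(O,res(p)):print(o[0],o[1],r.round(1))
# free triangulation of lid corner, knob, rim corner
for k in('kn','lm','lp','fp','bp'):
    oo=[o for o in O if o[1]==k]
    t=least_squares(lambda X:np.concatenate([proj(F[n],X)-np.array([(u+.5)/Z[n][0]-.5+Z[n][1],(v+.5)/Z[n][0]-.5+Z[n][2]]) for n,_,u,v in oo]),pt(k,p))
    print(k,t.x.round(3),pt(k,p).round(3))
np.save('p.npy',p)
print('press d=.175 y=+.05:',[ (d,yy,world(p,lidpt(d,yy,0,a)).round(3).tolist()) for d in(.16,.19) for yy in(-.07,.07) for a in(p[3],0)])
E
```

```text
[ 0.628  -0.0806  0.5103  0.4802  0.0008]
top bp [-1.6 -0.6]
top bm [ 0.1 -1. ]
top fm [1.7 0.3]
top fp [0.7 2.5]
top lp [-0.6  1.9]
top lm [0.4 0.2]
top kn [-0.4  0.6]
top ke [-0.1  0.6]
scene bp [-0.6 -0.1]
scene fp [ 1.3 -0.1]
scene bm [-1.9 -0.5]
scene fm [-0.2 -0.6]
scene lm [ 0.3 -1.1]
scene lp [-2.8  1.2]
scene kn [-0.4 -0.4]
kn [ 0.614 -0.09   0.285] [ 0.614 -0.089  0.287]
lm [ 0.623 -0.247  0.282] [ 0.622 -0.248  0.285]
lp [ 0.48  -0.001  0.289] [0.482 0.002 0.285]
fp [0.401 0.009 0.181] [0.396 0.007 0.18 ]
bp [0.675 0.158 0.175] [0.675 0.163 0.18 ]
press d=.175 y=+.05: [(0.16, -0.07, [0.639, -0.155, 0.254]), (0.16, -0.07, [0.623, -0.164, 0.18]), (0.16, 0.07, [0.57, -0.033, 0.254]), (0.16, 0.07, [0.554, -0.041, 0.18]), (0.19, -0.07, [0.615, -0.168, 0.268]), (0.19, -0.07, [0.597, -0.178, 0.18]), (0.19, 0.07, [0.547, -0.046, 0.268]), (0.19, 0.07, [0.528, -0.056, 0.18])]
```

The fit holds up: rim z is about 0.18, lid angle 0.48, bolt about 0.001, and the tool's x axis nearly matches the chest's x. Next I'll work out the shifts.

```bash
cat >> geo.py <<'E'
def shift(cx,cy,z):
    from rig import ctrl
    s=ctrl.observe();p=np.load('p.npy');R=s['tool_rot']
    d=R.T@(world(p,np.array([cx,cy,z]))-s['tool_pos'])/.025
    yaw=-(p[2]-np.arctan2(R[1,0],R[0,0]))
    print('shift',d.round(2),'yaw',round(yaw,3),'t',round(s['t'],2),'F',s['force'].round(1))
E
python3 -c "
from geo import *
shift(-.06,-.06,.33)"
```

```text
shift [18.72 -7.34 -4.48] yaw -0.046 t 0.1 F [0.2 0.3 0.3]
```

>>> send_rows --plan '[[[0,0,-2],0,0],[[0,0,-4.5],0,0],[[1.5,-0.6,-4.5],-0.046,0],[[3,-1.2,-4.5],-0.046,0],[[4.7,-1.8,-4.5],-0.046,0],[[6.3,-2.4,-4.5],-0.046,0],[[7.8,-3.1,-4.5],-0.046,0],[[9.4,-3.7,-4.5],-0.046,0],[[11,-4.3,-4.5],-0.046,0],[[11,-4.3,-4.5],-0.046,0]]'

```text
t: 1.1
tool_pos: [0.4694, -0.3129, 0.3306]
tool_rot: [[0.87, 0.494, 0.0], [0.494, -0.87, 0.002], [0.001, -0.001, -1.0]]
force: [-0.1, 0.1, 1.0]
gripper_width: 0.0174
grip_force: 0.0
```

```bash
python3 -c "
from geo import *
shift(-.06,-.06,.33)"
```

```text
shift [ 7.69 -2.57  0.04] yaw 0.006 t 1.1 F [-0.1  0.1  1. ]
```

>>> send_rows --plan '[[[1.5,-0.5,0],0,0],[[3,-1,0],0,0],[[4.5,-1.5,0],0,0],[[6,-2,0],0,0],[[7.7,-2.6,0],0,0],[[7.7,-2.6,0],0,0],[[7.7,-2.6,0.3],0,0],[[7.7,-2.6,0.6],0,0],[[7.7,-2.6,0.8],0,0],[[7.7,-2.6,0.8],0,0]]'

```text
t: 2.1
tool_pos: [0.6016, -0.1672, 0.3096]
tool_rot: [[0.873, 0.487, -0.002], [0.487, -0.873, 0.001], [-0.002, -0.002, -1.0]]
force: [-0.3, 0.9, -0.3]
gripper_width: 0.0004
grip_force: 0.0
```

```bash
python3 -c "
from geo import *
import cv2
from rig import imaging
shift(-.06,-.06,.18)
f=imaging.grab_frame('top')
cv2.imwrite('pics/t2.png',cv2.resize(f['img'][100:260,245:435,::-1],None,fx=3.5,fy=3.5))"
```

```text
shift [ 0.22 -0.1   5.18] yaw -0.001 t 2.1 F [-0.3  0.9 -0.3]
```

View pics/t2.png

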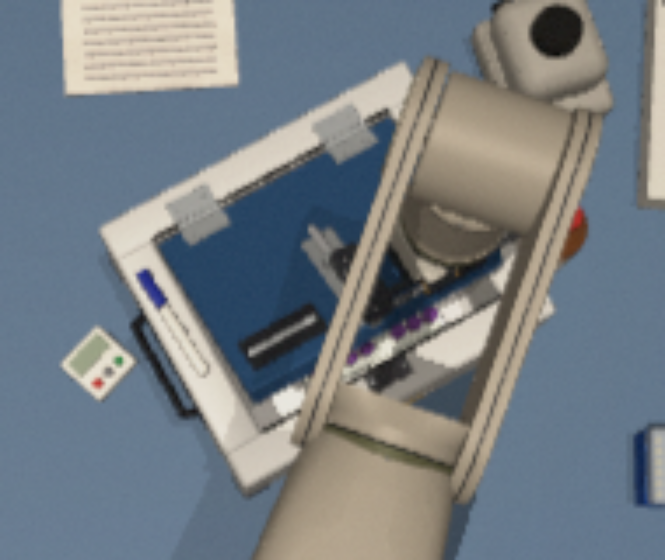

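The fingers are shut above the -y half of the lid, and the knob and keeper are clear. Now I'll press down.

>>> send_rows --plan '[[[0.2,-0.1,0.4],0,0],[[0.2,-0.1,0.8],0,0],[[0.2,-0.1,1.2],0,0],[[0.2,-0.1,1.5],0,0],[[0.2,-0.1,1.8],0,0],[[0.2,-0.1,2.1],0,0],[[0.2,-0.1,2.4],0,0],[[0.2,-0.1,2.7],0,0],[[0.2,-0.1,3.0],0,0],[[0.2,-0.1,3.0],0,0]]'

```text
t: 3.15
tool_pos: [0.6054, -0.1613, 0.2343]
tool_rot: [[0.872, 0.489, -0.002], [0.489, -0.872, 0.001], [-0.001, -0.002, -1.0]]
force: [-0.9, -0.1, 0.7]
gripper_width: 0.0007
grip_force: 0.0
```

>>> send_rows --plan '[[[0,0,0.3],0,0],[[0,0,0.6],0,0],[[0,0,0.9],0,0],[[0,0,1.2],0,0],[[0,0,1.5],0,0],[[0,0,1.7],0,0],[[0,0,1.9],0,0],[[0,0,2.0],0,0],[[0,0,2.0],0,0],[[0,0,2.0],0,0]]'

```text
t: 4.15
tool_pos: [0.606, -0.1612, 0.186]
tool_rot: [[0.872, 0.489, -0.0], [0.489, -0.872, 0.001], [0.0, -0.0, -1.0]]
force: [-0.2, 0.3, -0.3]
gripper_width: 0.0005
grip_force: 0.0
```

>>> send_rows --plan '[[[0,0,0.05],0,0],[[0,0,0.1],0,0],[[0,0,0.15],0,0],[[0,0,0.2],0,0],[[0,0,0.22],0,0],[[0,0,0.24],0,0],[[0,0,0.26],0,0],[[0,0,0.28],0,0],[[0,0,0.3],0,0],[[0,0,0.3],0,0]]'

```text
t: 5.15
tool_pos: [0.6062, -0.1614, 0.1802]
tool_rot: [[0.872, 0.489, 0.001], [0.489, -0.872, -0.0], [0.001, 0.001, -1.0]]
force: [-4.1, 2.7, 9.4]
gripper_width: 0.0004
grip_force: 5.2
```

```bash
python3 -c "
from geo import *
import cv2
from rig import imaging
shift(-.06,-.06,.18)
f=imaging.grab_frame('scene');pickle.dump(f,open('s3.pkl','wb'))
cv2.imwrite('pics/s3.png',cv2.resize(f['img'][90:270,235:395,::-1],None,fx=3.2,fy=3.2,interpolation=cv2.INTER_CUBIC))"
```

```text
shift [-0.06  0.    0.01] yaw 0.001 t 5.15 F [-4.1  2.7  9.4]
```

View pics/s3.png

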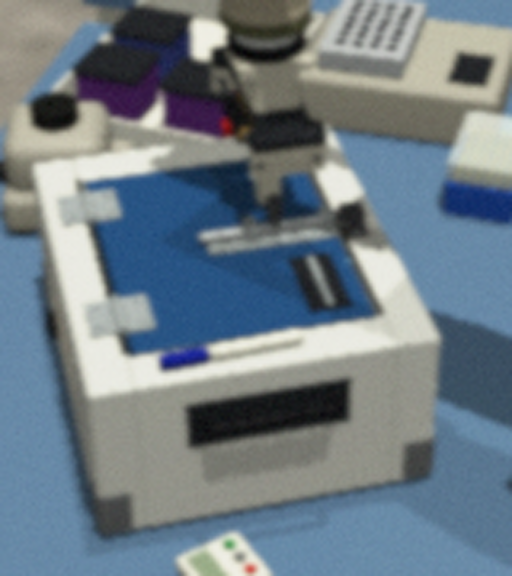

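The lid now lies level with the rim, and the tip is at z=0.180 with force building up. I'll press a little further to make sure it has seated.

>>> send_rows --plan '[[[0,0,0.02],0,0],[[0,0,0.04],0,0],[[0,0,0.06],0,0],[[0,0,0.08],0,0],[[0,0,0.1],0,0],[[0,0,0.1],0,0],[[0,0,0.1],0,0],[[0,0,0.1],0,0],[[0,0,0.1],0,0],[[0,0,0.1],0,0]]'

```text
t: 6.2
tool_pos: [0.6062, -0.1615, 0.1802]
tool_rot: [[0.872, 0.489, 0.002], [0.489, -0.872, -0.001], [0.002, 0.002, -1.0]]
force: [-11.2, 6.0, 24.8]
gripper_width: 0.0004
grip_force: 11.7
```

It's at a hard stop: 25 N with no travel. I'll lift off and look at the knob with the wrist camera.

>>> send_rows --plan '[[[0,0,-0.2],0,0],[[0,0,-1],0,0],[[0,0,-2.5],0,0],[[0,0,-4],0,0],[[0,0,-4.8],0,0],[[1,0,-4.8],0,0],[[2,-1,-4.8],0,0],[[2.5,-2,-4.8],0,0],[[2.5,-2.4,-4.8],0,0],[[2.5,-2.4,-4.8],0,0]]'

```text
t: 7.2
tool_pos: [0.6306, -0.0777, 0.2958]
tool_rot: [[0.871, 0.49, -0.001], [0.49, -0.871, -0.0], [-0.001, -0.0, -1.0]]
force: [0.8, -0.3, 0.4]
gripper_width: 0.0002
grip_force: 0.0
```

```bash
python3 - <<'E'
from geo import *
import cv2
from rig import imaging,ctrl
shift(0,0,.30)
s=ctrl.observe();f=imaging.grab_frame('wrist');f['pos']=s['tool_pos'];f['rot']=s['tool_rot'];pickle.dump(f,open('w1.pkl','wb'))
p=np.load('p.npy')
H=f['hand_eye']
for n,X in dict(knobtop0=(-.05,0,.224),knobtop5=(-.055,0,.224),tip=(-.109,0,.189),keeper_mouth_top=(-.119,0,.1985),keeper_back_top=(-.141,0,.1985),lidfp=(-.113,.143,.18),lidfm=(-.113,-.143,.18)).items():
    c=H[:3,:3].T@(s['tool_rot'].T@(world(p,np.array(X))-s['tool_pos'])-H[:3,3]); print(n,(f['fx']*c[0]/c[2]+f['cx']).round(1),(f['fy']*c[1]/c[2]+f['cy']).round(1))
cv2.imwrite('pics/w1.png',f['img'][:,:,::-1])
E
```

```text
shift [-0.15  0.05 -0.17] yaw 0.002 t 7.2 F [ 0.8 -0.3  0.4]
knobtop0 322.5 273.1
knobtop5 322.4 279.0
tip 322.0 312.3
keeper_mouth_top 322.0 328.4
keeper_back_top 321.9 349.1
lidfp 169.5 309.8
lidfm 474.3 310.6
```

View pics/w1.png

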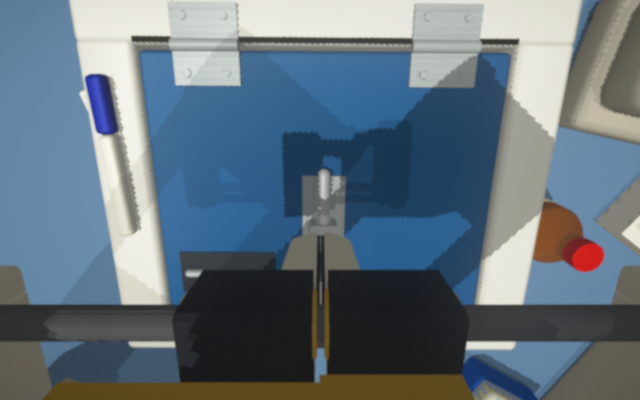

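The wrist view shows the bolt tail at (325,180), on the predicted y = 0 line to within about 2 mm. The knob is hidden below the fingers at about (322,275). I'll lower the shut fingers behind the knob to z of about 0.207, clear of the 0.198 guides.

>>> send_rows --plan '[[[-0.4,0.1,0.5],0,0],[[-0.7,0.1,1],0,0],[[-0.7,0.1,1.5],0,0],[[-0.7,0.1,2],0,0],[[-0.7,0.1,2.5],0,0],[[-0.7,0.1,3],0,0],[[-0.7,0.1,3.3],0,0],[[-0.7,0.1,3.5],0,0],[[-0.7,0.1,3.55],0,0],[[-0.7,0.1,3.55],0,0]]'

```text
t: 8.25
tool_pos: [0.6172, -0.0893, 0.2076]
tool_rot: [[0.872, 0.489, 0.0], [0.489, -0.872, -0.0], [0.0, 0.0, -1.0]]
force: [-0.3, 0.6, -0.2]
gripper_width: 0.0003
grip_force: 0.0
```

```bash
python3 -c "
from geo import *
import cv2
from rig import imaging
shift(-.0745,0,.206)
f=imaging.grab_frame('scene')
cv2.imwrite('pics/s4.png',cv2.resize(f['img'][110:210,270:370,::-1],None,fx=6,fy=6,interpolation=cv2.INTER_CUBIC))"
```

```text
shift [-2.43 -0.1   0.06] yaw 0.001 t 8.25 F [-0.3  0.6 -0.2]
```

View pics/s4.png

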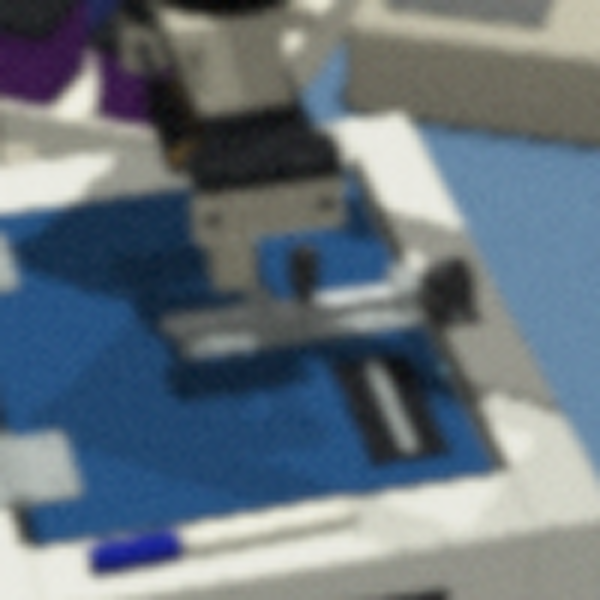

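The view shows the fingertips at (235,270), just behind the knob at (303,268) and above the guides. I'll push towards the keeper.

>>> send_rows --plan '[[[-0.2,0,0],0,0],[[-0.4,0,0],0,0],[[-0.6,0,0],0,0],[[-0.8,0,0],0,0],[[-1,0,0],0,0],[[-1.2,0,0],0,0],[[-1.4,0,0],0,0],[[-1.6,0,0],0,0],[[-1.8,0,0],0,0],[[-1.9,0,0],0,0]]'

```text
t: 9.3
tool_pos: [0.5752, -0.1128, 0.2076]
tool_rot: [[0.872, 0.489, 0.0], [0.489, -0.872, 0.0], [0.0, 0.0, -1.0]]
force: [1.4, 1.6, 1.5]
gripper_width: 0.0007
grip_force: 1.3
```

>>> send_rows --plan '[[[-0.1,0,0],0,0],[[-0.2,0,0],0,0],[[-0.3,0,0],0,0],[[-0.35,0,0],0,0],[[-0.4,0,0],0,0],[[-0.45,0,0],0,0],[[-0.5,0,0],0,0],[[-0.5,0,0],0,0],[[-0.5,0,0],0,0],[[-0.5,0,0],0,0]]'

```text
t: 10.3
tool_pos: [0.5665, -0.1176, 0.2077]
tool_rot: [[0.872, 0.49, 0.004], [0.49, -0.872, 0.001], [0.004, 0.001, -1.0]]
force: [10.0, 6.2, -1.5]
gripper_width: 0.0005
grip_force: 6.1
```

```bash
python3 -c "
from geo import *
shift(-.0745,0,.206)"
```

```text
shift [-0.11 -0.09  0.07] yaw 0.001 t 10.3 F [10.   6.2 -1.5]
```

>>> send_rows --plan '[[[-0.05,0,0],0,0],[[-0.1,0,0],0,0],[[-0.15,0,0],0,0],[[-0.2,0,0],0,0],[[-0.2,0,0],0,0],[[-0.2,0,0],0,0],[[-0.2,0,0],0,0],[[-0.2,0,0],0,0],[[-0.2,0,0],0,0],[[-0.2,0,0],0,0]]'

```text
t: 11.3
tool_pos: [0.5659, -0.1179, 0.2082]
tool_rot: [[0.871, 0.491, 0.012], [0.491, -0.871, 0.004], [0.013, 0.002, -1.0]]
force: [29.5, 14.2, -8.7]
gripper_width: 0.0004
grip_force: 16.3
```

It's at a hard stop: 33 N with under 1 mm of travel. I'll back off, lift clear and check.

>>> send_rows --plan '[[[0.2,0,0],0,0],[[0.5,0,0],0,0],[[0.5,0,-1],0,0],[[0.5,0,-2.5],0,0],[[0.5,0,-4],0,0],[[0.5,0,-5],0,0],[[-1,1,-5],0,0],[[-2.5,2,-5],0,0],[[-4,3,-5],0,0],[[-5.5,4,-5],0,0]]'

```text
t: 12.3
tool_pos: [0.4877, -0.2771, 0.3319]
tool_rot: [[0.872, 0.489, -0.002], [0.489, -0.872, 0.0], [-0.002, -0.001, -1.0]]
force: [1.2, 0.3, 0.4]
gripper_width: 0.0006
grip_force: 0.0
```

>>> send_rows --plan '[[[-1.5,1,0],0,0],[[-3,2,0],0,0],[[-4.5,3,0],0,0],[[-5.5,3.5,0],0,0],[[-5.5,4.5,0],0,0],[[-5.5,5.5,0],0,0],[[-5.5,5.5,0],0,0],[[-5.5,5.5,0],0,0],[[-5.5,5.5,0],0,0],[[-5.5,5.5,0],0,0]]'

```text
t: 13.3
tool_pos: [0.4365, -0.4621, 0.3329]
tool_rot: [[0.872, 0.489, 0.0], [0.489, -0.872, -0.0], [-0.0, 0.0, -1.0]]
force: [1.0, -0.3, -0.3]
gripper_width: 0.0006
grip_force: 0.0
```

```bash
python3 - <<'E'
from geo import *
import cv2
from rig import imaging,ctrl
s=ctrl.observe();print(s['t'],s['tool_pos'],s['force'])
p=np.load('p.npy')
im=[]
for n,(u,v,w) in dict(top=(285,115,100),scene=(275,105,100)).items():
    f=imaging.grab_frame(n)
    for k,X in dict(home=(-.09,0,.212),start=(-.05,0,.212),tipH=(-.149,0,.189)).items(): print(n,k,((proj(f,world(p,np.array(X)))-(u,v)+.5)*4-.5).round())
    im.append(cv2.resize(f['img'][v:v+w,u:u+w,::-1],None,fx=4,fy=4,interpolation=cv2.INTER_CUBIC))
cv2.imwrite('pics/end.png',np.hstack(im))
E
```

```text
13.3 [ 0.43645155 -0.4621069   0.33286645] [ 0.98910187 -0.2624827  -0.26414968]
top home [265. 327.]
top start [242. 289.]
top tipH [296. 387.]
scene home [230. 193.]
scene start [180. 200.]
scene tipH [302. 207.]
```

View pics/end.png

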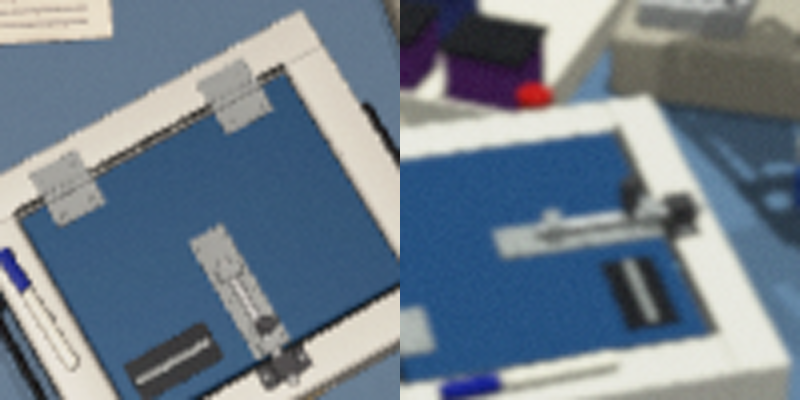

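The final view shows the lid flush. The knob is at (266,325) in the top view (home predicted at (265,327)) and at (234,192) in the scene view (home (230,193)). The tip comes out past the keeper and the marker hasn't moved, so I'm handing in.

```bash
python3 -c "
from rig import workorder
print(workorder.job_done())"
```

```text
the job is handed in; nothing more can be done
None
```

The lid is pressed flush, the bolt is fully home through its keeper, and the arm is clear of everything; I handed the job in at about 13 s.

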